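# Clamp a drone motor in the cam fixture

### The arm

A 6-joint arm with a two-finger parallel gripper is mounted at the origin on the work surface. World frame = base frame: x ahead of the robot, y to its left, z up, the work surface at z = 0. Lengths are in mm, angles in rad, forces in N, time in s.
With the tool pointing down it reaches from about 350 to 1000 mm from the base axis. Payload 7.1 kg.
Tool frame: the origin (TCP) lies at the very end of the fingers, on their centre line; the grasp point (between the pads) lies 19 mm behind it; z points along the fingers, y is the line along which they close (so a half turn about z gives the same grasp; the last joint's range is limited). The gripper opens to 85 mm and grips with 20 to 120 N. Pads are 22 mm wide; open, the fingers measure 114 mm over their backs; the gripper's body (76 mm by 85 mm) begins 54 mm behind the grasp point. The pads swing forward as they close: fully open they stand 13 mm farther back than shut.
Start: joints at [-1.167, 0.423, 1.63, -0, 1.089, -0.019], TCP at [256.462, -569.94, 231.319] pointing down, gripper open.
Joint ranges: [-3, 3], [-0.9, 2.11], [0.09, 2.58], [-1.31, 4.45], [0.11, 2.69], [-2.54, 2.54]. Speed limits (rad/s): [2.39, 2.39, 3.01, 3.14, 3.14, 3.14].

### API

Orientations are given as a unit quaternion [w, x, y, z].
In Python, from cell import r gives the robot as it stands.
- The arm moves only by the tool drive_tool, never from a script. Its argument "motion" is text: rows parted by semicolons, each of 5 numbers parted by spaces: the shift along the tool's x, y, z in units of 25 mm (1.0 is 25 mm), then the turn about the tool's z in units of 5 degrees (1.0 is 5 degrees), then the opening, from -1 (shut) to 1 (fully open). A call has 1 to 10 rows; each row shifts and turns the commanded pose from where the row before left it, along the tool's axes as they then stand; what a row does not reach is not made up. A row lasts 1/12 s, in which the tool goes at most 41.7 mm and 7.16 degrees, less where a joint would pass 70% of its speed; a pose out of reach is approached as far as the arm can. A call is refused whole if a number of a shift passes 1 or a number of a turn 1, either way. A call with a gripper value outside its range is refused whole. The fingers move at their own pace and stop on an object; "newtons" is the grip in N (left out, the last holds). Time passes only in rows, so rows that do not move let the fingers close. It gives the time, the measured TCP pose, the force, the opening and the grip force at its end, in the units of the state.
- r.state(): the state, without advancing time (a new reading comes with each control period).
- r.read_camera(name): name is "side" or "top" or "wrist"; returns a dict with "color" (384x512x3 uint8, red, green, blue), "z_map" (384x512 float32, mm along the optical axis (not along the pixel's ray), 0 where there is no reading), "K" (3x3 intrinsics, pixels), "D" ([k1, k2, p1, p2, k3] as OpenCV has them; the pictures are not rectified), "rvec" (rotation vector, rad) and "tvec" (3), from world to camera coordinates, as OpenCV has them. Camera axes: x right, y down, z forward; pixel columns grow to the right and rows downward; lengths in mm; the calibration is good to about 2 mm. A picture is of the moment at which its call begins.
- r.finish_job(): hands the job in; it is judged then, once.
Trained networks look in the newest picture that a camera, given by its name, has taken for a name from the list of things; names that differ only in an ending like _2 or _b are one class to them, and where a whole thing is asked for, a point or a joint stands for the part that bears it (a point fixed in the world has none). Each returns a list of dicts, best first, with "confidence" (0 to 1); they miss things now and then, are a little off and sometimes report something else, mostly with a low value. They report only what shows in the picture. A call takes as long as a camera call. They do not tell look-alikes from the thing itself.
- r.boxes_of(camera, query): "location" ([x, y, z] in mm, in world coordinates, good to about 4 mm: the middle of the surface that is visible of it).
The state is a dict: "time_s": time; "q": joint angles; "joint_vel": joint speeds; "joint_torque": joint torques, N m; "tcp_pos": TCP position; "tcp_rot": TCP orientation; "force": force on the tool from outside, world axes, zero at the start; "moment": the same for the moment, N m; "finger_gap": finger opening in mm; "grasp_force": force on a finger pad.
Only numpy, scipy, OpenCV 4.12 (cv2) and the standard library are available. Lean on these libraries where they do the work, as an engineer would, in place of code of your own. Each camera call takes 0.05 s, during which the arm holds its last target. There are 200 camera calls.

### The job

Stand the larger drone motor upright in the V-block of the cam clamping fixture, setting it down rather than dropping it. Then crank the camshaft clockwise (seen from above) until the follower rests in the cam's flat dwell, so that the motor stays clamped at full force once you let go of the crank. Turn the crank smoothly, without squeezing its grip hard or forcing it, and leave the other things on the bench where they are.

Things in the scene. Friction and masses are not known exactly. Their poses are not given: they have to be found in the camera images.
- motor: the larger drone motor, loose, upright: aluminium foot 35 mm dia. and 16 mm tall, above it (copper gap) a dark bell 33 mm dia. up to 37 mm, then a 6 mm dia. shaft up to 49 mm; about 0.12 kg. Origin: centre of its underside, z up. Grasp it by the bell
- fixture: cam clamping fixture bolted to the bench: base plate 280 x 115 mm, its top (the bed) 14 mm up; V-block at its +x end, then jaw, ram guide (51 mm high), cam and crank at the -x end. V-block and jaw stand 14 mm above the bed: fingers kept 16 mm or more above the bed clear them on all sides. Origin: on the bench, x from camshaft to V-block, z up
- nest (a point): on the bed: where the centre of the motor's underside comes to rest when seated in the 90 degree V-block (open to -x). x points from the camshaft into the V, z up. The open jaw leaves 10 mm of room on the -x side; closing, it pushes the motor the last millimetres into the V
- jaw: dark steel sliding jaw, 44 mm wide, 14 mm tall; origin 19 mm above the bed in its front face, x to the motor. It closes by 10 mm as the cam rises and stops when the motor is in the V, well before the dwell; from there on the cam only loads the clamping springs behind it (about 20 N on the motor at first touch, 35 to 40 N in the dwell)
- crank: hand crank on top of the vertical camshaft, arm 55 mm long, turns endlessly, clockwise from above to clamp. It is clamped on the plain shaft at any angle, so its direction does not tell where the cam stands. Origin on the shaft axis, 53 mm above the bench; x along the arm to the grip, z up. Let go on the cam's rise or fall it runs away and the clamp opens; in the dwell it stays
- shaft_axis (a point): point on the camshaft's vertical axis at bed height; x to the V-block, z up. The cam starts somewhere on its low part; its flat dwell begins 1.8 to 4.4 rad ahead and is 0.5 rad wide. Effort along the path at the grip: 0 to 3 N until the jaw touches, then growing to 5 to 12 N, and back to about 0 to 2 N in the dwell; beyond it the springs drive the crank on
- knob_mid (a point): on the crank's grip: black vertical sleeve 20 mm dia., 40 mm tall, spinning freely on its pin, so the hand need not turn with it. This point: on its axis, 22 mm above its lower end, 91 mm above the bench, 55 mm from the shaft axis; other parts there end 71 mm above the bench. Light plastic: hold it with 15 to 35 N (less slips); squeezed or jammed with over 90 N (both fingers added) it breaks
- small_motor: bystander: the smaller drone motor, 24 mm dia., 31 mm tall with its shaft; origin: centre of its underside
- screwdriver: bystander: screwdriver with a yellow handle, 190 mm long, lying on the bench, x along it to the tip
- tray: bystander: open black screw tray 85 x 65 x 22 mm; origin: centre of its underside
Mind the look-alikes: they are no part of the job. What is shaped like the motor but green is not meant.

How it is judged (in metres and radians):
On the way, in this order (a step that is already met when the one before it is completed fails the run):
1. the larger motor stands upright on the bed in the V-block, let go (horizontal distance between motor and nest below 0.009 m and z of motor in the frame of nest below 0.003 m and angle between motor's own z axis and vertical below 0.08 rad and contact force between the fingers and motor below 0.1 N), for 0.2 s.
2. the jaw clamps the motor at full force (contact force between jaw and motor above 30 N), for 0.2 s.
At the end, for the whole second after the job is handed in: the larger motor stands upright (within 4.5 degrees) on the bed, within 3 mm of its seat in the V-block, clamped by the jaw with more than 30 N although nothing holds the crank (contact force between jaw and motor above 30 N and horizontal distance between motor and nest below 0.003 m and z of motor in the frame of nest below 0.003 m and angle between motor's own z axis and vertical below 0.08 rad); the robot touches nothing.
It fails at once if the larger motor is let go more than 10 mm above the bed of the fixture (height (world z) of motor above 0.025 m and contact force between the fingers and motor below 0.05 N).
It fails at once if a bystander (smaller motor, screwdriver, screw tray) is moved more than 15 mm (distance of any of small_motor, screwdriver, tray from where it was at the start of the episode above 0.015 m).
It fails at once if the crank is squeezed or forced: the fingers load it with more than 90 N in all (contact force between the fingers and crank above 90 N).
It also fails if it takes over 72 s, if anything falls off the work surface, if the arm or the gripper's body presses on something with over 40 N, if the wrist force passes 120 N, or if a joint passes its speed limit or range.

## Working session

There is one attempt and no reset: what is moved stays moved. The work goes in short steps, Python scripts to look and compute and a tool call to move; the robot and the scene stay as the last step left them, time stands still between calls to the robot, and variables do not carry over. Pictures are saved under pics/ and viewed, at most 10 in all, crops included, and the job is handed in when it is done.

Besides the shell and the picture viewer there is one more tool, called in YAML: its name, and indented under it one key for each argument. drive_tool: Moves the arm, as the interface text tells. Its arguments: {"type":"object","properties":{"motion":{"type":"string"},"newtons":{"type":"number"}},"required":["motion"]}

```bash
mkdir -p pics; ls
cat > h.py <<'E'
import numpy as np,cv2
from cell import r
def world(c,u,v,z=None):
    """pixel -> world using depth, or on plane z"""
    R=cv2.Rodrigues(np.array(c["rvec"],float))[0];t=np.array(c["tvec"],float).ravel()
    p=cv2.undistortPoints(np.array([[[u,v]]],float),np.array(c["K"],float),np.array(c["D"],float))[0,0]
    d=R.T@np.array([p[0],p[1],1]);o=-R.T@t
    s=c["z_map"][int(round(v)),int(round(u))] if z is None else (z-o[2])/d[2]
    return o+s*d
def cloud(c):
    h,w=c["z_map"].shape
    uv=np.stack(np.meshgrid(np.arange(w),np.arange(h)),-1).reshape(-1,1,2).astype(float)
    p=cv2.undistortPoints(uv,np.array(c["K"],float),np.array(c["D"],float))[:,0]
    R=cv2.Rodrigues(np.array(c["rvec"],float))[0];t=np.array(c["tvec"],float).ravel()
    P=np.c_[p,np.ones(len(p))]*c["z_map"].reshape(-1,1)
    return ((P-t)@R).reshape(h,w,3)
def pix(c,P):
    return cv2.projectPoints(np.array(P,float).reshape(-1,3),np.array(c["rvec"],float),np.array(c["tvec"],float),np.array(c["K"],float),np.array(c["D"],float))[0][:,0]
E
python3 - <<'E'
from h import *
cs={n:r.read_camera(n) for n in("top","side")}
for n,c in cs.items():
    cv2.imwrite(f"pics/{n}0.png",c["color"][:,:,::-1]); np.savez(f"pics/{n}0.npz",**c)
    for q in["motor","fixture","jaw","crank","knob_mid","small_motor","screwdriver","tray"]:
        print(n,q,[(np.round(b["location"]),round(b["confidence"],2),np.round(pix(c,b["location"])[0])) for b in r.boxes_of(n,q)][:3])
print(r.state())
E
```

```text
pics
top motor [(array([623., 261.,  38.]), 0.67, array([163., 190.])), (array([657., 177.,  38.]), 0.66, array([200., 174.])), (array([557., 268.,  37.]), 0.47, array([159., 218.]))]
top fixture [(array([585., -52.,  16.]), 0.79, array([300., 205.]))]
top jaw [(array([555., -66.,  46.]), 0.49, array([308., 217.]))]
top crank []
top knob_mid [(array([642., -43.,  72.]), 0.77, array([298., 176.]))]
top small_motor [(array([478., 242.,  23.]), 0.46, array([172., 254.]))]
top screwdriver [(array([786., -75.,  21.]), 0.7, array([307., 120.])), (array([585., -52.,  16.]), 0.27, array([300., 205.])), (array([480., 243.,  25.]), 0.19, array([171., 253.]))]
top tray [(array([770., 166.,   4.]), 0.83, array([206., 130.])), (array([584., -54.,  14.]), 0.61, array([301., 205.]))]
side motor [(array([545., 282.,  34.]), 0.96, array([224., 309.])), (array([614., 272.,  29.]), 0.61, array([188., 287.]))]
side fixture [(array([584., -33.,  14.]), 0.82, array([305., 201.]))]
side jaw [(array([547., -48.,  27.]), 0.43, array([327., 196.]))]
side crank [(array([622., -47.,  70.]), 0.59, array([292., 1
[... 367 characters left out ...]
': array([-1.16700390e+00,  4.23053765e-01,  1.62985898e+00,  3.59304169e-05,
        1.08856606e+00, -1.90268818e-02]), 'joint_vel': array([ 6.33358754e-04, -6.43621364e-04,  3.23223452e-04, -9.83401465e-04,
       -2.07140754e-05,  1.28955680e-03]), 'joint_torque': array([-2.95705135e-06, -5.57317972e+01, -2.82148343e+01, -7.53740255e-05,
        8.07936940e-04,  2.27067977e-05]), 'tcp_pos': array([ 256.48386627, -569.97281866,  231.36410286]), 'tcp_rot': array([5.28321816e-05, 9.77737833e-01, 2.09830235e-01, 2.65074257e-05]), 'force': array([-0.03819795, -0.32851012,  0.11106961]), 'moment': array([ 0.01929993, -0.06704736, -0.00931455]), 'grasp_force': 0.0, 'finger_gap': 85.322531885366}
```

Run:
```python
import cv2,numpy as np
a=cv2.imread("pics/top0.png")[100:280,130:370];b=cv2.imread("pics/side0.png")[130:350,140:400]
cv2.imwrite("pics/v1.png",cv2.resize(a,None,fx=3.3,fy=3.3,interpolation=2))
cv2.imwrite("pics/v2.png",cv2.resize(b,None,fx=2.7,fy=2.7,interpolation=2))
```

```text
(no output)
```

View pics/v1.png

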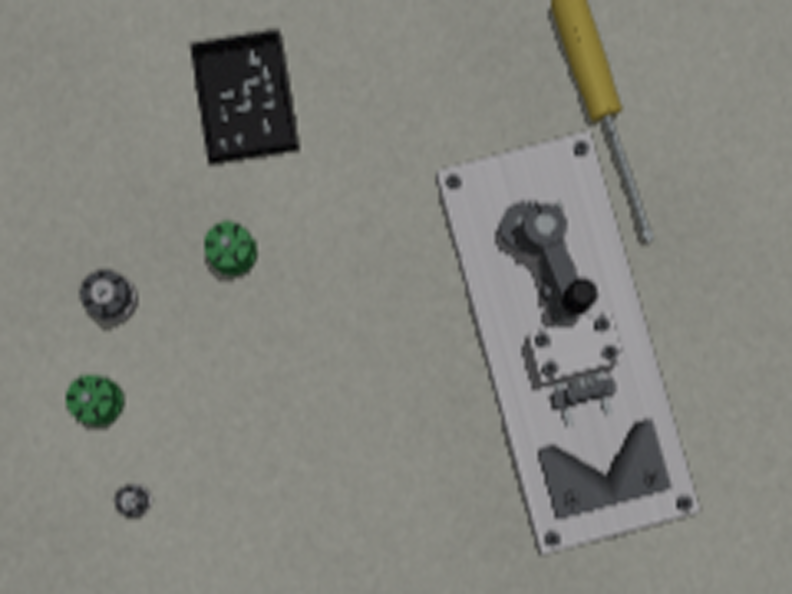

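View pics/v2.png

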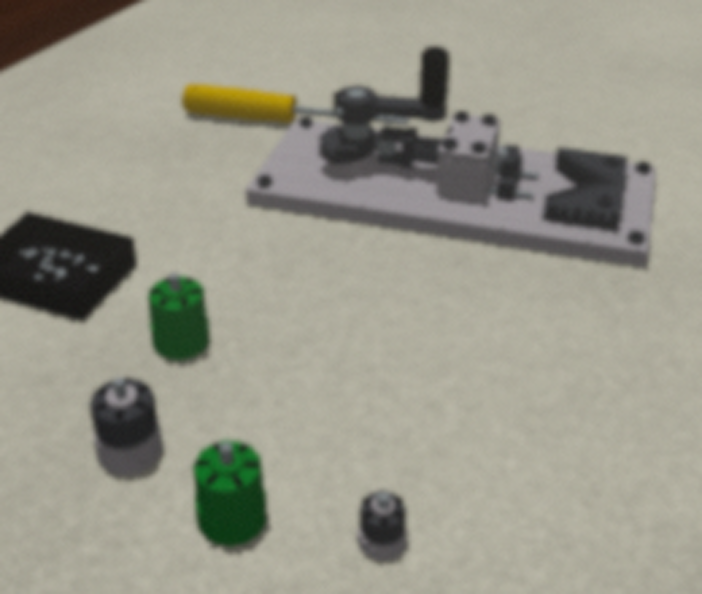

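The top view (v1) shows the following, in full-frame pixels:
- **Larger motor:** the dark one at about (162,190), about (188,287) in the side view. It fits because it has a dark bell, an aluminium foot and the larger diameter.
- **Green look-alikes:** at (200,174) and (159,221), so not meant.
- **Small dark motor:** at (170,252), a bystander.
- **Fixture:** crank boss at (295,168), grip at (305,189), V apex at (314,244).

The enlarged crop v1 confirms which motor to take.

Run:
```python
from h import *
for n in("top","side"):
    c=dict(np.load(f"pics/{n}0.npz"));P=cloud(c);ok=c["z_map"]>0
    X=P[ok]
    def sel(x0,x1,y0,y1,z0,z1): return X[(X[:,0]>x0)&(X[:,0]<x1)&(X[:,1]>y0)&(X[:,1]<y1)&(X[:,2]>z0)&(X[:,2]<z1)]
    m=sel(590,655,230,300,8,80); print(n,"motor n",len(m),m.mean(0),m.max(0),m.min(0))
    mb=sel(590,655,230,300,30,42); print(" bell top",len(mb),(mb.max(0)+mb.min(0))/2,mb.mean(0))
    f=sel(420,760,-150,40,9,19);
    rc=cv2.minAreaRect(f[:,:2].astype(np.float32)); print(" plate",rc,np.median(f[:,2]))
    k=sel(560,700,-120,0,80,130); print(" knob",len(k),k.mean(0),k.max(0) if len(k) else 0,k.min(0))
    g=sel(590,655,230,300,-5,3);print(" bench z",np.median(sel(400,560,0,200,-20,20)[:,2]))
    for lo,hi in((24,34),(45,60),(60,75)):
        v=sel(420,760,-150,40,lo,hi); print(lo,hi,len(v),cv2.minAreaRect(v[:,:2].astype(np.float32)) if len(v) else 0)
c=dict(np.load("pics/top0.npz"))
for nm,u,v,z in(("apex",130+607/3.3,100+475/3.3,28),("boss",130+545/3.3,100+222/3.3,70),("knob",130+582/3.3,100+294/3.3,109),("mshaft",130+104/3.3,100+292/3.3,49),("s1",130+453/3.3,100+181/3.3,14),("s2",130+581/3.3,100+148/3.3,14),("s3",130+684/3.3,100+503/3.3,14),("s4",130+552/3.3,100+538/3.3,14)):
    print(nm,world(c,u,v,z),world(c,u,v))
c=dict(np.load("pics/side0.npz"))
for nm,u,v,z in(("mshaft",140+122/2.7,130+386/2.7,49),("boss",140+355/2.7,130+95/2.7,71),("knobtop",140+435/2.7,130+52/2.7,109),("s1",140+264/2.7,130+181/2.7,14),("s2",140+306/2.7,130+122/2.7,14),("s3",140+643/2.7,130+168/2.7,14),("s4",140+636/2.7,130+238/2.7,14)):
    print(nm,world(c,u,v,z),world(c,u,v))
```

```text
top motor n 208 [625.35353483 262.07593832  35.24253035] [642.56057387 280.85198516  52.66482984] [610.3912604  248.1576455    8.05102489]
 bell top 151 [626.6967435  264.6384678   36.04457734] [626.55781671 263.93524319  38.39224967]
 plate ((603.052978515625, -65.349365234375), (295.51934814453125, 140.41531372070312), 14.000337600708008) 14.981131318138955
 knob 83 [610.19873754 -55.18813775 106.2176372 ] [619.96694953 -46.66519528 113.90863359] [601.84457047 -64.77743344  80.60836993]
 bench z 0.9501569451428042
24 34 709 ((613.7763061523438, -62.18877410888672), (286.42816162109375, 95.18099212646484), 5.561666011810303)
45 60 430 ((610.8594360351562, -50.54673767089844), (107.1661605834961, 58.192626953125), 13.173463821411133)
60 75 265 ((639.0062255859375, -39.68282699584961), (77.73432922363281, 32.8695068359375), 9.718259811401367)
side motor n 681 [617.82137537 271.9003722   28.84765648] [638.63997079 284.50007393  49.70019734] [605.68002858 251.0891186    8.15082363]
 bell top 354 [622.57927404 267.21696089  35.82596135] [619.94372087 269.61392862  36.35158539]
 plate ((6
[... 1221 characters left out ...]
23]
s4 [452.54804167 -42.03891537  14.        ] [452.58543901 -41.90828491  15.36097499]
mshaft [618.64950046 268.56868981  49.        ] [620.54412848 266.75667483  46.7150063 ]
boss [658.01217141 -32.99047943  71.        ] [657.29956962 -31.74951955  71.71215956]
knobtop [605.40367625 -51.05558356 109.        ] [604.90869594 -50.00214596 109.52011631]
s1 [702.68486962  20.83398517  14.        ] [698.65192483  26.46337057  18.16127519]
s2 [724.86331816 -71.29559409  14.        ] [720.94808308 -65.23625022  17.81750775]
s3 [ 473.11932906 -133.72192362   14.        ] [ 471.20968436 -125.06033424   18.96050142]
s4 [450.06233767 -42.04476032  14.        ] [448.60133525 -35.27106481  18.47754478]
```

drive_tool:
  motion: "0 0 0 0.68 1;0 0 0 0.68 1;0 0 0 0.68 1;0.9 -1 0 0 1;0.9 -1 0 0 1;0.9 -1 0 0 1;0.9 -1 0 0 1;0.9 -1 0 0 1;0.9 -1 0 0 1;0.9 -1 0 0 1"

```text
time_s: 1.73
tcp_pos: [367.3, -360.6, 231.5]
tcp_rot: [0.0, 0.993, 0.122, 0.0]
force: [0.5, -0.1, -0.2]
finger_gap: 85.4
grasp_force: 0.0
```

drive_tool:
  motion: "0.9 -1 0 0 1;0.9 -1 0 0 1;0.9 -1 0 0 1;0.9 -1 0 0 1;0.9 -1 0 0 1;0.9 -1 0 0 1;0.9 -1 0 0 1;0.9 -1 0 0 1;0.9 -1 0 0 1;0 0 0 0 1"

```text
time_s: 2.57
tcp_pos: [511.2, -90.6, 231.7]
tcp_rot: [-0.0, 0.992, 0.124, 0.001]
force: [-0.9, -1.1, 0.4]
finger_gap: 85.6
grasp_force: 0.0
```

Run:
```python
from h import *
s=r.state();print(s["time_s"],s["tcp_pos"],s["tcp_rot"],s["joint_vel"].round(3))
c=r.read_camera("wrist");np.savez("pics/w1.npz",**c)
im=c["color"][:,:,::-1].copy();cv2.imwrite("pics/w1.png",cv2.resize(im,None,fx=1.5,fy=1.5,interpolation=2))
for q in["jaw","knob_mid","fixture","crank"]: print(q,[(np.round(b["location"]),round(b["confidence"],2),np.round(pix(c,b["location"])[0])) for b in r.boxes_of("wrist",q)][:2])
```

```text
2.5667 [511.24207408 -90.55950191 231.72623411] [-3.85778482e-04  9.92296709e-01  1.23878144e-01  1.13884641e-03] [-0.071 -0.012  0.029 -0.038  0.006 -0.091]
jaw [(array([555., -64.,  40.]), 0.75, array([242., 115.]))]
knob_mid [(array([621., -52.,  65.]), 0.77, array([246.,  37.]))]
fixture [(array([574., -64.,  13.]), 0.57, array([248.,  95.]))]
crank [(array([626., -51.,  70.]), 0.63, array([246.,  30.]))]
```

View pics/w1.png

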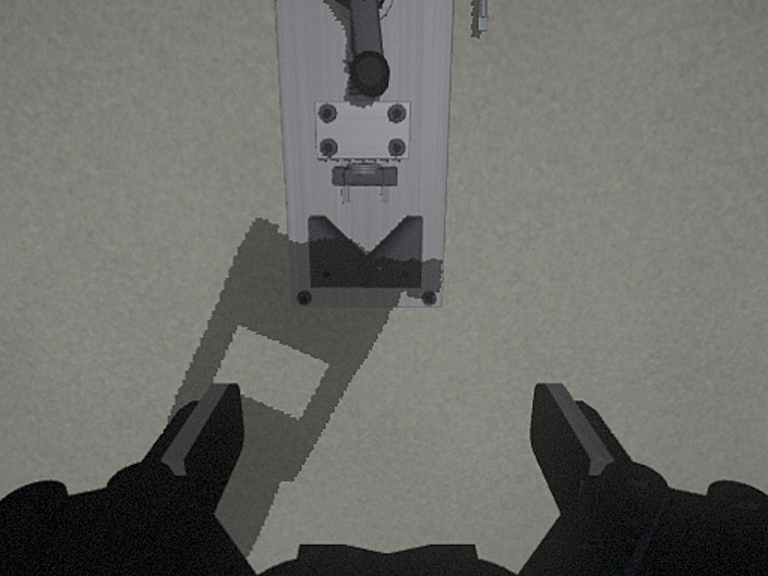

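The wrist view (full-frame pixels) shows the V apex at about (245,167), the jaw front at about (243,124), the grip top at about (247,48), and the end screws at (203,198) and (286,198).

Run:
```python
from h import *
c=dict(np.load("pics/w1.npz"))
f=np.array([-.970,-.243]);C=np.array([588.7,-56.5])
for nm,u,v,z in(("apex",368,251,28),("vl",310,216,28),("vr",421,217,28),("vbl",311,287,28),("vbr",421,287,28),("jawL",333,186,28),("jawR",397,185,28),("knob",371,72,109),("s3",429,298,14),("s4",304,298,14),("g1",327,113,51),("g2",396,113,51),("g3",328,147,51),("g4",396,147,51)):
    p=world(c,u/1.5,v/1.5,z);q=world(c,u/1.5,v/1.5);d=p[:2]-C
    print(nm,p.round(1),q.round(1),"along",(d@f).round(1),"lat",(d@[.243,-.970]).round(1))
```

```text
apex [502.  -79.1  28. ] [498.3 -79.5  13.3] along 89.6 lat 0.8
vl [516.4 -34.4  28. ] [515.1 -33.7  21.6] along 64.8 lat -39.0
vr [ 534.5 -109.    28. ] [ 534.2 -109.2   25.7] along 65.3 lat 37.7
vbl [465.9 -45.4  28. ] [465.9 -45.4  27.8] along 116.4 lat -40.6
vbr [ 485.4 -122.5   28. ] [ 481.2 -124.6   14.1] along 116.3 lat 38.9
jawL [540.3 -45.4  28. ] [538.4 -44.5  14.5] along 44.3 lat -22.5
jawR [551.6 -87.4  28. ] [550.1 -88.   14.5] along 43.5 lat 20.9
knob [609.9 -57.5 109. ] [609.8 -57.5 110. ] along -20.3 lat 6.1
s3 [ 474.2 -132.8   14. ] [ 475.7 -132.    18.5] along 129.6 lat 46.2
s4 [451. -41.  14.] [452.7 -41.3  18.5] along 129.8 lat -48.5
g1 [585.5 -34.2  51. ] [585.5 -34.5  53.9] along -2.3 lat -22.4
g2 [595.7 -74.8  51. ] [595.6 -74.8  55.7] along -2.4 lat 19.5
g3 [566.1 -39.   51. ] [566.4 -39.4  55.3] along 17.7 lat -22.5
g4 [576.4 -79.8  51. ] [576.5 -79.7  54.3] along 17.6 lat 19.6
```

drive_tool:
  motion: "0.9 -1 0 0 1;0.9 -1 0 0 1;0.9 -1 0 0 1;0.9 -1 0 0 1;0.9 -1 0 0 1;0.9 -1 0 0 0.5;0.9 -1 0 0 0.5;0.9 -1 0 0 0.5;0 -1 0 0 0.5;0 0 0 0 0.5"

```text
time_s: 3.65
tcp_pos: [628.9, 169.8, 230.9]
tcp_rot: [-0.001, 0.992, 0.123, -0.0]
force: [-0.2, -0.5, 0.4]
finger_gap: 64.5
grasp_force: 0.0
```

```bash
cat > m.py <<'E'
from h import *
import sys
s=r.state();print(s["time_s"],s["tcp_pos"].round(1))
c=r.read_camera("wrist");np.savez(f"pics/{sys.argv[1]}.npz",**c)
cv2.imwrite(f"pics/{sys.argv[1]}.png",cv2.resize(c["color"][:,:,::-1],None,fx=1.5,fy=1.5,interpolation=2))
for b in r.boxes_of("wrist","motor"): print(np.round(b["location"],1),round(b["confidence"],2),pix(c,b["location"])[0].round())
P=cloud(c);X=P[c["z_map"]>0]
k=(abs(X[:,0]-622)<28)&(abs(X[:,1]-265)<28);X=X[k]
for lo,hi in((20,30),(32,40),(42,55)):
    q=X[(X[:,2]>lo)&(X[:,2]<hi)]
    if len(q)>3: print(lo,hi,len(q),cv2.minEnclosingCircle(q[:,:2].astype(np.float32)),np.median(q[:,2]))
E
python3 m.py w2
```

```text
3.65 [628.9 169.8 230.9]
[627.6 262.2  39. ] 0.87 [168. 143.]
[661.2 178.9  39.9] 0.7 [257. 131.]
[625.9 -36.4  12.6] 0.69 [432. 203.]
[558.9 274.5  33.5] 0.59 [148. 201.]
[758.8 168.   -0. ] 0.25 [291.  34.]
20 30 78 ((629.2171630859375, 263.15582275390625), 15.698354721069336) 24.9294593696209
32 40 748 ((626.044189453125, 265.90362548828125), 16.612672805786133) 37.06642160285891
42 55 42 ((625.9186401367188, 265.7087707519531), 3.229505777359009) 48.12854468240888
```

View pics/w2.png

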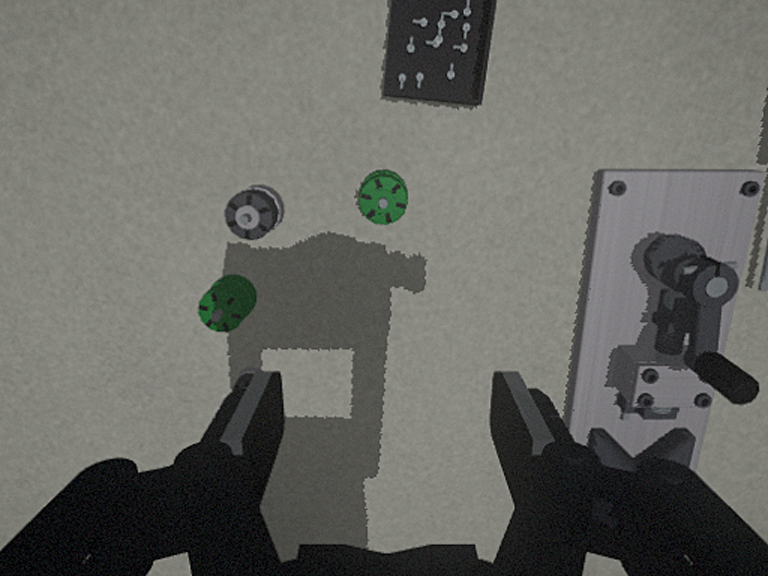

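Candidates in this view (768-px scale):
- **Dark bell with aluminium foot:** (252,213). This is the larger motor.
- **Green look-alikes:** (383,196) and (227,303).

The motor's bell top measures 37 mm and its shaft 48 mm, which matches the description.

drive_tool:
  motion: "0.16 -0.75 0 0 0.5;0.16 -0.75 0 0 0.5;0.16 -0.75 0 0 0.5;0.16 -0.75 0 0 0.5;0.15 -0.75 0 0 0.5;0 0 1 0 0.5;0 0 1 0 0.5;0 0 1 0 0.5;0 0 1 0 0.5;0 0 0 0 0.5"

```text
time_s: 4.58
tcp_pos: [622.5, 259.4, 126.2]
tcp_rot: [0.001, 0.993, 0.121, -0.004]
force: [-0.8, 0.4, -0.9]
finger_gap: 64.2
grasp_force: 0.0
```

```bash
python3 m.py w3; python3 -c "
from h import *
print(pix(dict(np.load('pics/w3.npz')),[[625.5,265.7,49]]),r.state()['tcp_rot'])"
```

```text
4.5833 [622.5 259.4 126.2]
[630.3 263.6  40. ] 0.76 [255. 186.]
[560.8 277.   33.9] 0.69 [218. 261.]
[661.  186.4  40. ] 0.64 [372. 171.]
20 30 129 ((630.3136596679688, 266.970947265625), 15.487588882446289) 25.372387003440757
32 40 1362 ((625.7260131835938, 265.976806640625), 16.406169891357422) 37.22139742620644
42 55 82 ((625.7584838867188, 265.7506408691406), 3.2103021144866943) 48.235944626947244
[[250.15728692 195.74385061]] [ 3.66564799e-04  9.92636535e-01  1.21126494e-01 -9.73778287e-04]
```

drive_tool:
  motion: "0 0 1 0 0.5;0 0 0.8 0 0.5;0 0 0 0 0.5;0 0 0 0 0.5"

```text
time_s: 5.02
tcp_pos: [625.9, 262.5, 87.5]
tcp_rot: [-0.0, 0.993, 0.122, 0.0]
force: [0.8, 0.1, 0.4]
finger_gap: 64.4
grasp_force: 0.0
```

drive_tool:
  motion: "0.03 -0.13 0 0 0.5;0 0 0.8 0 0.5;0 0 0.8 0 0.5;0 0 0.6 0 0.5;0 0 0.3 0 0.5;0 0 0.22 0 0.5;0 0 0 0 0.5;0 0 0 0 0.5"

```text
time_s: 5.68
tcp_pos: [625.7, 266.6, 18.9]
tcp_rot: [-0.0, 0.993, 0.122, 0.0]
force: [0.9, -0.1, 0.3]
finger_gap: 64.0
grasp_force: 0.0
```

drive_tool:
  motion: "0 0 0 0 -0.6;0 0 0 0 -0.6;0 0 0 0 -0.6;0 0 0 0 -0.6;0 0 0 0 -0.6;0 0 0 0 -0.6;0 0 0 0 -0.6;0 0 0 0 -0.6"
  newtons: 40

```text
time_s: 6.35
tcp_pos: [625.9, 266.7, 19.4]
tcp_rot: [-0.0, 0.993, 0.122, 0.001]
force: [-1.5, -0.7, 5.9]
finger_gap: 31.7
grasp_force: 39.6
```

drive_tool:
  motion: "0 0 -0.3 0 -0.6;0 0 -0.7 0 -0.6;0 0 -1 0 -0.6;0 0 -1 0 -0.6;0 0 -1 0 -0.6;0 0 -1 0 -0.6;0 0 -0.7 0 -0.6;0 0 -0.3 0 -0.6;0 0 0 0 -0.6"

```text
time_s: 7.1
tcp_pos: [626.3, 266.7, 170.6]
tcp_rot: [-0.0, 0.993, 0.122, 0.002]
force: [0.5, 0.1, -2.2]
finger_gap: 31.4
grasp_force: 39.8
```

drive_tool:
  motion: "-0.25 0.4 0 0 -0.6;-0.55 0.9 0 0 -0.6;-0.6 1 0 0 -0.6;-0.6 1 0 0 -0.6;-0.6 1 0 0 -0.6;-0.6 1 0 0 -0.6;-0.6 1 0 0 -0.6;-0.6 1 0 0 -0.6;-0.5 0.8 0 0 -0.6;-0.25 0.4 0 0 -0.6"

```text
time_s: 7.93
tcp_pos: [548.9, 26.2, 166.4]
tcp_rot: [0.0, 0.993, 0.121, -0.002]
force: [-0.3, -0.0, -1.9]
finger_gap: 31.6
grasp_force: 39.9
```

drive_tool:
  motion: "-0.4 0.65 0 0 -0.6;-0.6 1 0 0 -0.6;-0.6 1 0 0 -0.6;-0.5 0.7 0 0 -0.6;-0.27 0.3 0 0 -0.6;0 0 0 0 -0.6;0 0 0 0 -0.6;0 0 0 0 -0.6"

```text
time_s: 8.6
tcp_pos: [516.6, -73.1, 168.0]
tcp_rot: [-0.0, 0.993, 0.122, -0.0]
force: [-0.0, -0.2, -0.6]
finger_gap: 31.6
grasp_force: 39.9
```

Run:
```python
from h import *
s=r.state();print(s["time_s"],s["tcp_pos"],s["grasp_force"])
c=r.read_camera("wrist");np.savez("pics/w4.npz",**c)
cv2.imwrite("pics/w4.png",cv2.resize(c["color"][:,:,::-1],None,fx=1.5,fy=1.5,interpolation=2))
f=np.array([-.970,-.243]);g=np.array([.243,-.970]);C=np.array([588.7,-56.5])
for a,l,z in((67,0,14),(67,0,28)): print(pix(c,[*(C+a*f+l*g),z])*1.5)
```

```text
8.6 [516.63691593 -73.1468625  167.98102163] 39.94762480258942
[[389.25652942 249.30851455]]
[[389.39379362 255.17682333]]
```

View pics/w4.png

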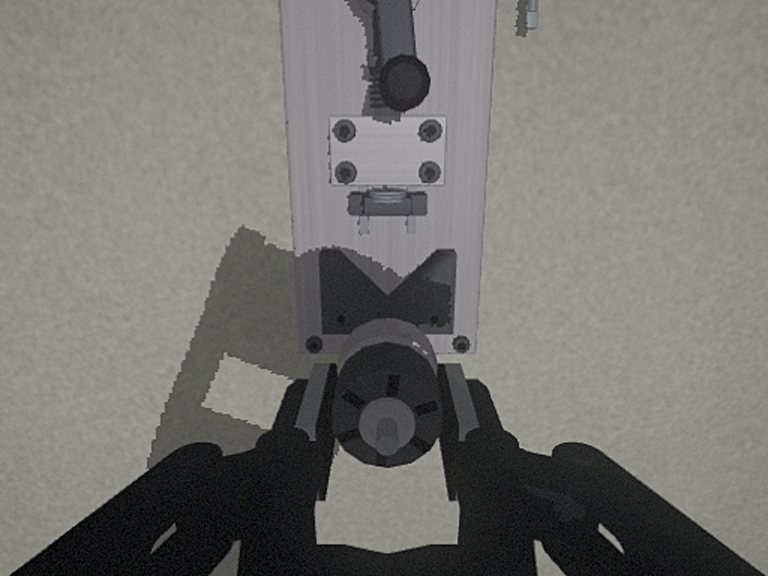

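Run:
```python
from h import *
c=dict(np.load("pics/w4.npz"))
f=np.array([-.970,-.243]);g=np.array([.243,-.970]);C=np.array([588.7,-56.5])
R=cv2.Rodrigues(c["rvec"])[0];print("cam",-R.T@c["tvec"].ravel(),R.T[:,2])
for nm,u,v,z in(("apex",388,296,28),("apex",388,296,14),("vl",339,249,28),("vr",437,249,28),("bl",321,334,28),("br",453,334,28),("jawL",349,215,28),("jawR",426,214,28),("knob",404,81,109),("s3",461,345,14),("s4",314,345,14)):
    p=world(c,u/1.5,v/1.5,z);q=world(c,u/1.5,v/1.5);d=p[:2]-C
    print(nm,p.round(1),q.round(1),"along",(d@f).round(1),"lat",(d@g).round(1))
P=cloud(c);X=P[c["z_map"]>0]
X=X[(np.hypot(X[:,0]-516,X[:,1]+73)<40)]
b=X[:,2]
for lo,hi in((180,184),(183,189),(189,194),(194,205)):
    q=X[(b>lo)&(b<hi)]
    if len(q)>5: print(lo,hi,len(q),cv2.minEnclosingCircle(q[:,:2].astype(np.float32)))
print(np.histogram(b,np.arange(140,210,4)))
```

```text
cam [594.82519704 -53.20094799 310.22555799] [-0.3049217  -0.07647598 -0.94930194]
apex [499.3 -78.1  28. ] [496.4 -78.8  19.4] along 92.0 lat -0.8
apex [494.5 -79.3  14. ] [496.4 -78.8  19.4] along 96.9 lat -0.8
vl [520.3 -43.7  28. ] [516.6 -43.3  14.2] along 63.3 lat -29.0
vr [533.9 -98.5  28. ] [ 531.2 -100.5   15.6] along 63.4 lat 27.4
bl [465.6 -44.4  28. ] [459.6 -44.   14.7] along 116.4 lat -41.6
br [ 485.1 -122.4   28. ] [ 479.  -126.2   12.4] along 116.6 lat 38.8
jawL [540.9 -45.   28. ] [538.2 -44.6  14.2] along 43.6 lat -22.8
jawR [551.9 -87.   28. ] [549.7 -88.7  13.7] along 43.1 lat 20.6
knob [610.1 -56.2 109. ] [610.2 -56.2 108.6] along -20.9 lat 4.9
s3 [ 473.5 -133.    14. ] [ 475.6 -131.6   19.3] along 130.4 lat 46.2
s4 [450.6 -41.2  14. ] [453.5 -41.4  20. ] along 130.2 lat -48.4
180 184 619 ((523.15478515625, -71.00115966796875), 29.353425979614258)
183 189 4177 ((523.1610107421875, -71.0901107788086), 29.40894317626953)
189 194 665 ((523.0800170898438, -71.10050964355469), 29.334680557250977)
194 205 1477 ((522.8933715820312, -71.01961517333984), 29.4459171295166)
(array([   0,    0,  129,  182,  187,  332,  257,  256,  404,  529,  619,
       3475,  932,  546,  661,  377,  873]), array([140, 144, 148, 152, 156, 160, 164, 168, 172, 176, 180, 184, 188,
       192, 196, 200, 204, 208]))
```

Run:
```python
from h import *
c=dict(np.load("pics/w4.npz"))
print(pix(c,[[516.6,-73.1,z] for z in(149,165,186,198)])*1.5)
P=cloud(c)
for u,v in((387,425),(360,385),(390,380),(387,330),(365,420),(410,400)): print(u,v,P[int(v/1.5),int(u/1.5)].round(1))
```

```text
[[387.40151538 360.79366994]
 [387.50835206 383.10751606]
 [387.6827351  419.54089173]
 [387.80585825 445.27356035]]
387 425 [518.9 -72.3 192.2]
360 385 [525.9 -62.9 186.2]
390 380 [529.2 -70.6 186.1]
387 330 [532.6 -68.9 160. ]
365 420 [516.6 -66.4 188.7]
410 400 [524.2 -77.6 185.3]
```

The image shows the motor held centred and vertical, with the bell top at z = 186 for TCP 168, so its underside is 19 mm below the TCP. The V apex is at (388,296), the mouth corners at (339,249) and (437,249), and the jaw face at row 215. The nest is about 67–70 mm along from the plate centre, so I'm aiming for 64.5.

drive_tool:
  motion: "0.19 0.01 0 0 -0.6;0.19 0.01 0.3 0 -0.6;0 0 0.8 0 -0.6;0 0 1 0 -0.6;0 0 1 0 -0.6;0 0 0.9 0 -0.6;0 0 0.6 0 -0.6;0 0 0.2 0 -0.6;0 0 0 0 -0.6;0 0 0 0 -0.6"

```text
time_s: 9.48
tcp_pos: [526.4, -71.8, 48.4]
tcp_rot: [0.0, 0.992, 0.122, 0.0]
force: [0.2, 0.0, -0.3]
finger_gap: 31.4
grasp_force: 39.9
```

drive_tool:
  motion: "0 0 0.2 0 -0.6;0 0 0.15 0 -0.6;0 0 0.12 0 -0.6;0 0 0.08 0 -0.6;0 0 0 0 -0.6;0 0 0 0 -0.6"

```text
time_s: 9.98
tcp_pos: [525.8, -72.1, 34.6]
tcp_rot: [-0.0, 0.993, 0.122, -0.0]
force: [-1.0, 0.4, -1.3]
finger_gap: 31.3
grasp_force: 39.9
```

drive_tool:
  motion: "0 0 0.04 0 -0.6;0 0 0.04 0 -0.6;0 0 0 0 -0.6;0 0 0 0 -0.6"

```text
time_s: 10.32
tcp_pos: [526.1, -72.2, 33.4]
tcp_rot: [0.0, 0.993, 0.122, 0.0]
force: [-2.9, 0.2, 7.8]
finger_gap: 31.3
grasp_force: 40.9
```

drive_tool:
  motion: "0 0 0 0 -0.15;0 0 0 0 -0.1;0 0 0 0 0;0 0 0 0 0.1;0 0 0 0 0.2;0 0 0 0 0.2;0 0 0 0 0.2;0 0 0 0 0.2"

```text
time_s: 10.98
tcp_pos: [525.8, -72.1, 32.5]
tcp_rot: [-0.0, 0.993, 0.122, -0.0]
force: [0.6, 0.1, -0.5]
finger_gap: 51.4
grasp_force: 0.0
```

drive_tool:
  motion: "0 0 -0.3 0 0.2;0 0 -0.6 0 0.2;0 0 -1 0 0.2;0 0 -1 0 0.2;0 0 -1 0 0.2;0 0 -0.8 0 0.2;0 0 -0.4 0 0.2;0 0 0 0 0.2;0 0 0 0 0.2"

```text
time_s: 11.73
tcp_pos: [525.8, -72.1, 160.2]
tcp_rot: [0.0, 0.993, 0.122, 0.0]
force: [-0.2, -0.1, -0.4]
finger_gap: 51.2
grasp_force: 0.0
```

Run:
```python
from h import *
s=r.state();print(s["time_s"],s["tcp_pos"])
f=np.array([-.970,-.243]);g=np.array([.243,-.970]);C=np.array([588.7,-56.5])
for n in("wrist","top","side"):
    c=r.read_camera(n);np.savez(f"pics/{n}5.npz",**c)
    P=cloud(c);X=P[c["z_map"]>0]
    m=X[np.hypot(X[:,0]-525,X[:,1]+73)<30]
    for lo,hi in((44,56),(58,70)):
        q=m[(m[:,2]>lo)&(m[:,2]<hi)]
        if len(q)>3:
            o,rad=cv2.minEnclosingCircle(q[:,:2].astype(np.float32));d=np.array(o)-C;print(n,"motor",lo,np.round(o,1),round(rad,1),np.median(q[:,2]).round(1),"along",(d@f).round(1),(d@g).round(1))
    k=X[(np.hypot(X[:,0]-609,X[:,1]+56)<20)&(X[:,2]>84)&(X[:,2]<116)]
    t=k[k[:,2]>104]
    if len(t)>3:print(n,"knob top",np.array(cv2.minEnclosingCircle(t[:,:2].astype(np.float32))[0]).round(1),np.median(t[:,2]),"all",np.array(cv2.minEnclosingCircle(k[:,:2].astype(np.float32))[0]).round(1),cv2.minEnclosingCircle(k[:,:2].astype(np.float32))[1])
    b=X[(np.hypot(X[:,0]-661,X[:,1]+36)<22)&(X[:,2]>62)&(X[:,2]<82)]
    if len(b)>3:print(n,"boss",np.array(cv2.minEnclosingCircle(b[:,:2].astype(np.float32))[0]).round(1),cv2.minEnclosingCircle(b[:,:2].astype(np.float32))[1],len(b),np.median(b[:,2]))
cv2.imwrite("pics/top5.png",cv2.resize(dict(np.load("pics/top5.npz"))["color"][130:260,250:360,::-1],None,fx=4.5,fy=4.5,interpolation=2))
w=dict(np.load("pics/wrist5.npz"))["color"][:,:,::-1];cv2.imwrite("pics/w5.png",cv2.resize(w,None,fx=1.5,fy=1.5,interpolation=2))
```

```text
11.7333 [525.79482981 -72.05251262 160.20132353]
wrist motor 44 [525.5 -72. ] 16.4 51.3 along 65.0 -0.3
wrist motor 58 [525.7 -71.6] 3.1 62.4 along 64.8 -0.6
wrist knob top [610.3 -56.1] 107.99800300340522 all [610.3 -56.1] 9.887222290039062
wrist boss [647.  -40.5] 10.970422744750977 480 67.76504643987491
top knob top [611.6 -52.9] 108.41016851355228 all [611.3 -52.9] 8.70130443572998
top boss [660.3 -38.2] 20.994226455688477 190 71.26658751757431
side motor 44 [522.9 -70.6] 17.1 51.2 along 67.3 -2.4
side motor 58 [522.6 -71.1] 3.6 60.9 along 67.6 -1.9
side knob top [607.  -53.7] 107.82827723083034 all [606.4 -53.7] 9.969204902648926
side boss [656.5 -33.4] 19.138391494750977 162 69.94636028510422
```

View pics/w5.png

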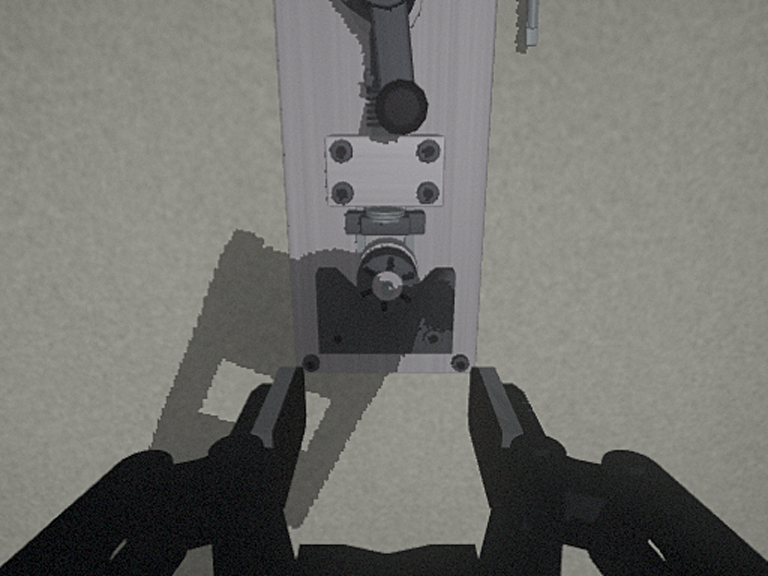

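The motor stands upright in the V at (387,283), with the jaw behind it at (385,222) and the crank grip at (401,107). Next I go over the grip and pre-turn the hand, so it can turn along with the crank.

drive_tool:
  motion: "0.4 0.02 0 0 0.2;0.8 0.05 0 0 0.2;0.9 0.05 0 0 0.2;0.8 0.05 0 0 0.2;0.4 0.02 0 0 0.2;0.13 0.01 0 0 0.2;0 0 0 0 0.2;0 0 0 0 0.2;0 0 0 0 0.2"

```text
time_s: 12.63
tcp_pos: [609.1, -56.2, 159.7]
tcp_rot: [-0.0, 0.993, 0.122, -0.001]
force: [-0.0, 0.1, 0.8]
finger_gap: 51.2
grasp_force: 0.0
```

```bash
cat > k.py <<'E'
from h import *
import sys
s=r.state();print(s["time_s"],s["tcp_pos"],s["tcp_rot"],s["q"][[0,5]])
c=r.read_camera("wrist");np.savez(f"pics/{sys.argv[1]}.npz",**c);cv2.imwrite(f"pics/{sys.argv[1]}.png",cv2.resize(c["color"][:,:,::-1],None,fx=1.5,fy=1.5,interpolation=2))
P=cloud(c);X=P[c["z_map"]>0]
k=X[(np.hypot(X[:,0]-609,X[:,1]+56)<20)&(X[:,2]>84)&(X[:,2]<116)];t=k[k[:,2]>104]
if len(t)>3:print("knob",cv2.minEnclosingCircle(t[:,:2].astype(np.float32)),np.median(t[:,2]))
print(pix(c,[[661.9,-37.1,71],[610.3,-56.1,109]])*1.5)
E
python3 k.py w6
```

```text
12.6333 [609.06228684 -56.23290529 159.68674786] [-1.62108068e-04  9.92534484e-01  1.21962052e-01 -7.28062150e-04] [-0.11151194  1.21476735]
knob ((610.6773681640625, -55.92546844482422), 9.886497497558594) 107.9756229868941
[[374.34666198 178.5417222 ]
 [387.77628265 323.19541498]]
```

View pics/w6.png

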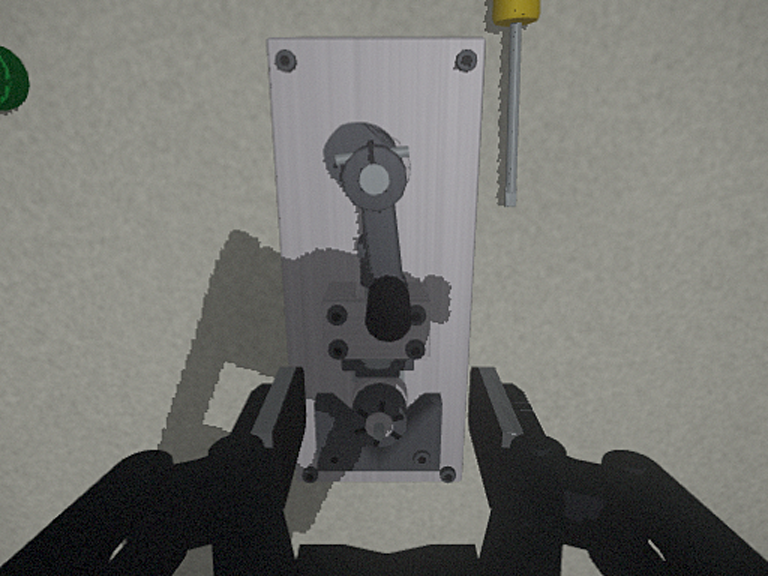

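The shaft end shows at (374,179), where my prediction puts it (374.3,178.5), and the grip is at (388,308). The cam lobe points up-left, so it needs roughly 3.5–4 rad clockwise to reach the follower. Now the hand turns half round.

drive_tool:
  motion: "0 0 0 -0.5 0.2;0 0 0 -1 0.2;0 0 0 -1 0.2;0 0 0 -1 0.2;0 0 0 -1 0.2;0 0 0 -1 0.2;0 0 0 -1 0.2;0 0 0 -1 0.2;0 0 0 -1 0.2;0 0 0 -1 0.2"

```text
time_s: 13.52
tcp_pos: [609.6, -56.3, 160.3]
tcp_rot: [-0.0, 0.858, 0.513, -0.0]
force: [0.0, -0.0, -0.2]
finger_gap: 51.3
grasp_force: 0.0
```

drive_tool:
  motion: "0 0 0 -1 0.2;0 0 0 -1 0.2;0 0 0 -1 0.2;0 0 0 -1 0.2;0 0 0 -1 0.2;0 0 0 -1 0.2;0 0 0 -1 0.2;0 0 0 -1 0.2;0 0 0 -1 0.2;0 0 0 -1 0.2"

```text
time_s: 14.35
tcp_pos: [609.6, -56.3, 160.3]
tcp_rot: [-0.0, 0.561, 0.828, -0.0]
force: [0.6, 0.1, -0.0]
finger_gap: 51.3
grasp_force: 0.0
```

drive_tool:
  motion: "0 0 0 -1 0.2;0 0 0 -1 0.2;0 0 0 -1 0.2;0 0 0 -1 0.2;0 0 0 -1 0.2;0 0 0 -1 0.2;0 0 0 -1 0.2;0 0 0 -1 0.2;0 0 0 -1 0.2;0 0 0 -1 0.2"

```text
time_s: 15.18
tcp_pos: [609.6, -56.4, 160.3]
tcp_rot: [-0.0, 0.159, 0.987, -0.0]
force: [0.3, 0.4, 0.8]
finger_gap: 51.3
grasp_force: 0.0
```

drive_tool:
  motion: "0 0 0 -1 0.2;0 0 0 -1 0.2;0 0 0 -1 0.2;0 0 0 -1 0.2;0 0 0 -1 0.2;0 0 0 -1 0.2;0 0 0 -1 0.2;0 0 0 -0.7 0.2;0 0 0 0 0.2;0 0 0 0 0.2"

```text
time_s: 16.02
tcp_pos: [609.8, -56.3, 160.2]
tcp_rot: [-0.0, -0.173, 0.985, 0.0]
force: [0.1, 0.9, 0.7]
finger_gap: 51.5
grasp_force: 0.0
```

```bash
cat > st.py <<'E'
from h import *
s=r.state();w,x,y,z=s["tcp_rot"];psi=np.degrees(2*np.arctan2(y,x))
p=np.array(s["tcp_pos"]);d=p[:2]-[661.9,-37.1]
phi=np.degrees(np.arctan2(d[1],d[0]));a=np.radians(psi);ex=np.array([np.cos(a),np.sin(a)]);ey=np.array([np.sin(a),-np.cos(a)])
print("t",round(s["time_s"],2),"p",p.round(1),"psi",(psi%360).round(2),"phi",(phi%360).round(2),"rad",np.hypot(*d).round(2))
F=np.array(s["force"]);print("F tool x,y,z",(F[:2]@ex).round(2),(F[:2]@ey).round(2),F[2].round(2),"q6",s["q"][5].round(3),"grip",s["grasp_force"].round(1),s["finger_gap"].round(1))
er=d/np.hypot(*d);print("F radial",(F[:2]@er).round(2),"F tangent cw",(F[:2]@[er[1],-er[0]]).round(2))
e=np.array([610.5,-56.0])-p[:2];print("to knob tool xy units",(e@ex/25).round(3),(e@ey/25).round(3))
E
python3 st.py
```

```text
t 16.02 p [609.8 -56.3 160.2] psi 199.89 phi 200.23 rad 55.52Traceback (most recent call last):
  File "st.py", line 6, in <module>
    F=np.array(s["force"]);print("F tool x,y,z",(F[:2]@ex).round(2),(F[:2]@ey).round(2),F[2].round(2),"q6",s["q"][5].round(3),"grip",s["grasp_force"].round(1),s["finger_gap"].round(1))
                                                                                                                                     ^^^^^^^^^^^^^^^^^^^^^^
AttributeError: 'float' object has no attribute 'round'
```

drive_tool:
  motion: "-0.03 0 0.4 0 0.2;0 0 0.8 0 0.2;0 0 0.8 0 0.2;0 0 0.7 0 0.2;0 0 0.45 0 0.2;0 0 0.2 0 0.2;0 0 0 0 0.2;0 0 0 0 -0.2;0 0 0 0 -0.3;0 0 0 0 -0.4"
  newtons: 24

```text
time_s: 16.85
tcp_pos: [611.7, -55.9, 77.4]
tcp_rot: [0.001, -0.174, 0.985, -0.0]
force: [0.2, -0.5, -0.1]
finger_gap: 25.7
grasp_force: 0.0
```

drive_tool:
  motion: "0 0 0 0 -0.5;0 0 0 0 -0.6;0 0 0 0 -0.7;0 0 0 0 -0.8;0 0 0 0 -0.8;0 0 0 0 -0.8;0 0 0 0 -0.8;0 0 0 0 -0.8"
  newtons: 24

```text
time_s: 17.52
tcp_pos: [611.4, -56.0, 77.0]
tcp_rot: [0.001, -0.174, 0.985, -0.0]
force: [-0.9, -0.1, 6.3]
finger_gap: 19.5
grasp_force: 23.7
```

```bash
sed -i 's/s\["grasp_force"\].round(1),s\["finger_gap"\].round(1)/round(s["grasp_force"],1),round(s["finger_gap"],1)/' st.py; python3 st.py
```

```text
t 17.52 p [611.4 -56.   77. ] psi 200.02 phi 200.55 rad 53.94
F tool x,y,z 0.83 0.24 6.26 q6 -2.031 grip 23.7 19.5
F radial 0.83 F tangent cw 0.25
to knob tool xy units 0.033 0.013
```

drive_tool:
  motion: "0.038 0 0 0.2 -0.8;0.076 -0.001 0 0.4 -0.8;0.095 -0.002 0 0.5 -0.8;0.095 -0.002 0 0.5 -0.8;0.095 -0.002 0 0.5 -0.8;0.095 -0.002 0 0.5 -0.8"

```text
time_s: 18.02
tcp_pos: [607.5, -57.6, 77.5]
tcp_rot: [0.009, -0.059, 0.998, 0.0]
force: [26.9, 13.1, -16.1]
finger_gap: 19.2
grasp_force: 24.1
```

I swapped the x and y columns there, which pushed the grip outward. I'm reversing it at once.

drive_tool:
  motion: "-0.095 0.002 0 -0.5 -0.8;-0.095 0.002 0 -0.5 -0.8;-0.095 0.002 0 -0.5 -0.8;-0.095 0.002 0 -0.5 -0.8;-0.076 0.001 0 -0.4 -0.8;-0.038 0 0 -0.2 -0.8;0 0 0 0 -0.8;0 0 0 0 -0.8"

```text
time_s: 18.68
tcp_pos: [608.7, -57.3, 77.3]
tcp_rot: [-0.002, -0.174, 0.985, -0.0]
force: [-10.9, -5.5, 18.6]
finger_gap: 19.0
grasp_force: 27.1
```

```bash
python3 st.py
```

```text
t 18.68 p [608.7 -57.3  77.3] psi 200.03 phi 200.77 rad 56.89
F tool x,y,z 12.14 -1.43 18.58 q6 -2.031 grip 27.1 19.0
F radial 12.16 F tangent cw -1.27
to knob tool xy units -0.085 0.023
```

drive_tool:
  motion: "0 0 0 0 -0.4;0 0 0 0 -0.2;0 0 0 0 -0.1;0 0 0 0 -0.1;0 0 0 0 -0.1"

```text
time_s: 19.1
tcp_pos: [611.1, -56.2, 76.0]
tcp_rot: [-0.0, -0.174, 0.985, 0.0]
force: [0.4, 0.1, 0.1]
finger_gap: 38.3
grasp_force: 0.0
```

```bash
python3 st.py
```

```text
t 19.1 p [611.1 -56.2  76. ] psi 200.02 phi 200.63 rad 54.33
F tool x,y,z -0.36 -0.04 0.14 q6 -2.032 grip 0.0 38.3
F radial -0.36 F tangent cw -0.05
to knob tool xy units 0.017 0.017
```

drive_tool:
  motion: "0.02 0.01 0 0 -0.4;0 0 0 0 -0.6;0 0 0 0 -0.8;0 0 0 0 -0.8;0 0 0 0 -0.8;0 0 0 0 -0.8"
  newtons: 24

```text
time_s: 19.6
tcp_pos: [610.5, -56.3, 76.3]
tcp_rot: [-0.0, -0.174, 0.985, 0.0]
force: [-0.6, -0.6, -0.2]
finger_gap: 19.2
grasp_force: 25.1
```

```bash
python3 st.py
```

```text
t 19.6 p [610.5 -56.3  76.3] psi 200.02 phi 200.48 rad 54.92
F tool x,y,z 0.71 -0.35 -0.17 q6 -2.032 grip 25.1 19.2
F radial 0.72 F tangent cw -0.34
to knob tool xy units -0.006 0.011
```

drive_tool:
  motion: "0 0.038 0 0.2 -0.8;-0.001 0.077 0 0.4 -0.8;-0.002 0.096 0 0.5 -0.8;-0.002 0.096 0 0.5 -0.8;-0.002 0.096 0 0.5 -0.8"

```text
time_s: 20.02
tcp_pos: [608.0, -47.2, 76.3]
tcp_rot: [0.0, -0.082, 0.997, -0.0]
force: [0.5, -4.2, -0.6]
finger_gap: 18.9
grasp_force: 25.0
```

```bash
python3 st.py
```

```text
t 20.02 p [608.  -47.2  76.3] psi 189.36 phi 190.57 rad 54.86
F tool x,y,z 0.14 -4.25 -0.64 q6 -1.83 grip 25.0 18.9
F radial 0.23 F tangent cw -4.25
to knob tool xy units -0.042 -0.365
```

drive_tool:
  motion: "-0.002 0.096 0 0.5 -0.8;-0.002 0.096 0 0.5 -0.8;-0.002 0.096 0 0.5 -0.8;-0.002 0.096 0 0.5 -0.8;-0.002 0.096 0 0.5 -0.8;-0.002 0.096 0 0.5 -0.8;-0.002 0.096 0 0.5 -0.8;-0.002 0.096 0 0.5 -0.8;-0.002 0.096 0 0.5 -0.8;-0.002 0.096 0 0.5 -0.8"

```text
time_s: 20.85
tcp_pos: [608.7, -23.3, 76.2]
tcp_rot: [-0.0, 0.136, 0.991, -0.0]
force: [-1.4, -4.6, 0.7]
finger_gap: 19.0
grasp_force: 25.2
```

```bash
python3 st.py
```

```text
t 20.85 p [608.7 -23.3  76.2] psi 164.36 phi 165.41 rad 54.92
F tool x,y,z 0.1 -4.77 0.69 q6 -1.354 grip 25.2 19.0
F radial 0.19 F tangent cw -4.77
to knob tool xy units -0.421 -1.242
```

Turning cleanly, with negligible radial force. I'm carrying on in 25° steps.

drive_tool:
  motion: "-0.002 0.096 0 0.5 -0.8;-0.002 0.096 0 0.5 -0.8;-0.002 0.096 0 0.5 -0.8;-0.002 0.096 0 0.5 -0.8;-0.002 0.096 0 0.5 -0.8;-0.002 0.096 0 0.5 -0.8;-0.002 0.096 0 0.5 -0.8;-0.002 0.096 0 0.5 -0.8;-0.002 0.096 0 0.5 -0.8;-0.002 0.096 0 0.5 -0.8"

```text
time_s: 21.68
tcp_pos: [619.5, -2.1, 76.2]
tcp_rot: [-0.001, 0.347, 0.938, -0.001]
force: [-2.5, -2.9, 2.4]
finger_gap: 19.3
grasp_force: 25.3
```

```bash
python3 st.py
```

```text
t 21.68 p [619.5  -2.1  76.2] psi 139.36 phi 140.47 rad 54.98
F tool x,y,z 0.03 -3.84 2.37 q6 -0.883 grip 25.3 19.3
F radial 0.11 F tangent cw -3.84
to knob tool xy units -1.131 -1.87
```

drive_tool:
  motion: "-0.002 0.096 0 0.5 -0.8;-0.002 0.096 0 0.5 -0.8;-0.002 0.096 0 0.5 -0.8;-0.002 0.096 0 0.5 -0.8;-0.002 0.096 0 0.5 -0.8;-0.002 0.096 0 0.5 -0.8;-0.002 0.096 0 0.5 -0.8;-0.002 0.096 0 0.5 -0.8"

```text
time_s: 22.35
tcp_pos: [633.9, 10.2, 76.1]
tcp_rot: [-0.001, 0.505, 0.863, -0.001]
force: [-3.1, -1.6, 1.9]
finger_gap: 18.9
grasp_force: 25.3
```

```bash
python3 st.py
```

```text
t 22.35 p [633.9  10.2  76.1] psi 119.35 phi 120.6 rad 55.01
F tool x,y,z 0.07 -3.47 1.9 q6 -0.514 grip 25.3 18.9
F radial 0.14 F tangent cw -3.46
to knob tool xy units -1.851 -2.115
```

drive_tool:
  motion: "-0.002 0.096 0 0.5 -0.8;-0.002 0.096 0 0.5 -0.8;-0.002 0.096 0 0.5 -0.8;-0.002 0.096 0 0.5 -0.8;-0.002 0.096 0 0.5 -0.8;-0.002 0.096 0 0.5 -0.8;-0.002 0.096 0 0.5 -0.8;-0.002 0.096 0 0.5 -0.8"

```text
time_s: 23.02
tcp_pos: [651.7, 16.9, 76.1]
tcp_rot: [-0.001, 0.647, 0.762, -0.001]
force: [-4.0, -0.5, 3.0]
finger_gap: 19.1
grasp_force: 25.4
```

```bash
python3 st.py
```

```text
t 23.02 p [651.7  16.9  76.1] psi 99.35 phi 100.65 rad 54.96
F tool x,y,z 0.16 -4.05 3.01 q6 -0.156 grip 25.4 19.1
F radial 0.25 F tangent cw -4.05
to knob tool xy units -2.61 -2.101
```

drive_tool:
  motion: "-0.002 0.096 0 0.5 -0.8;-0.002 0.096 0 0.5 -0.8;-0.002 0.096 0 0.5 -0.8;-0.002 0.096 0 0.5 -0.8;-0.002 0.096 0 0.5 -0.8;-0.002 0.096 0 0.5 -0.8"

```text
time_s: 23.52
tcp_pos: [666.1, 17.7, 76.1]
tcp_rot: [-0.001, 0.741, 0.671, -0.001]
force: [-4.2, 0.1, 2.2]
finger_gap: 19.1
grasp_force: 25.4
```

```bash
python3 st.py
```

```text
t 23.52 p [666.1  17.7  76.1] psi 84.35 phi 85.61 rad 54.94
F tool x,y,z -0.31 -4.15 2.2 q6 0.107 grip 25.4 19.1
F radial -0.22 F tangent cw -4.15
to knob tool xy units -3.152 -1.923
```

drive_tool:
  motion: "-0.002 0.096 0 0.5 -0.8;-0.002 0.096 0 0.5 -0.8;-0.002 0.096 0 0.5 -0.8;-0.002 0.096 0 0.5 -0.8;-0.002 0.096 0 0.5 -0.8;-0.002 0.096 0 0.5 -0.8"

```text
time_s: 24.02
tcp_pos: [679.8, 14.8, 76.1]
tcp_rot: [-0.001, 0.822, 0.569, -0.001]
force: [-5.6, 2.3, 4.3]
finger_gap: 19.2
grasp_force: 25.5
```

```bash
python3 st.py
```

```text
t 24.02 p [679.8  14.8  76.1] psi 69.35 phi 70.99 rad 54.94
F tool x,y,z 0.2 -6.07 4.27 q6 0.364 grip 25.5 19.2
F radial 0.37 F tangent cw -6.07
to knob tool xy units -3.629 -1.594
```

drive_tool:
  motion: "-0.002 0.096 0 0.5 -0.8;-0.002 0.096 0 0.5 -0.8;-0.002 0.096 0 0.5 -0.8;-0.002 0.096 0 0.5 -0.8;-0.002 0.096 0 0.5 -0.8;-0.002 0.096 0 0.5 -0.8"

```text
time_s: 24.52
tcp_pos: [692.4, 8.6, 76.0]
tcp_rot: [-0.001, 0.89, 0.457, -0.001]
force: [-5.9, 4.3, 4.0]
finger_gap: 19.3
grasp_force: 25.5
```

```bash
python3 st.py
```

```text
t 24.52 p [692.4   8.6  76. ] psi 54.35 phi 56.24 rad 54.93
F tool x,y,z 0.05 -7.27 3.97 q6 0.616 grip 25.5 19.3
F radial 0.29 F tangent cw -7.26
to knob tool xy units -4.009 -1.157
```

drive_tool:
  motion: "-0.002 0.096 0 0.5 -0.8;-0.002 0.096 0 0.5 -0.8;-0.002 0.096 0 0.5 -0.8;-0.002 0.096 0 0.5 -0.8;-0.002 0.096 0 0.5 -0.8"

```text
time_s: 24.93
tcp_pos: [701.5, 0.9, 76.1]
tcp_rot: [-0.002, 0.934, 0.357, -0.001]
force: [-5.5, 5.0, 3.9]
finger_gap: 19.4
grasp_force: 25.5
```

```bash
python3 st.py
```

```text
t 24.93 p [701.5   0.9  76.1] psi 41.85 phi 43.85 rad 54.91
F tool x,y,z -0.8 -7.43 3.92 q6 0.823 grip 25.5 19.4
F radial -0.54 F tangent cw -7.45
to knob tool xy units -4.231 -0.732
```

drive_tool:
  motion: "-0.002 0.096 0 0.5 -0.8;-0.002 0.096 0 0.5 -0.8;-0.002 0.096 0 0.5 -0.8;-0.002 0.096 0 0.5 -0.8"

```text
time_s: 25.27
tcp_pos: [707.5, -6.4, 76.1]
tcp_rot: [-0.002, 0.962, 0.274, -0.001]
force: [-3.7, 7.8, 3.1]
finger_gap: 19.1
grasp_force: 25.5
```

```bash
python3 st.py
```

```text
t 25.27 p [707.5  -6.4  76.1] psi 31.85 phi 33.96 rad 54.96
F tool x,y,z 1.0 -8.61 3.08 q6 0.987 grip 25.5 19.1
F radial 1.31 F tangent cw -8.56
to knob tool xy units -4.342 -0.361
```

drive_tool:
  motion: "-0.002 0.096 0 0.5 -0.8;-0.002 0.096 0 0.5 -0.8;-0.002 0.096 0 0.5 -0.8;-0.002 0.096 0 0.5 -0.8"

```text
time_s: 25.6
tcp_pos: [712.0, -14.7, 76.1]
tcp_rot: [-0.002, 0.982, 0.19, -0.001]
force: [-3.6, 9.1, 2.8]
finger_gap: 19.5
grasp_force: 25.4
```

```bash
python3 st.py
```

```text
t 25.6 p [712.  -14.7  76.1] psi 21.85 phi 24.1 rad 54.92
F tool x,y,z 0.06 -9.76 2.78 q6 1.149 grip 25.4 19.5
F radial 0.44 F tangent cw -9.75
to knob tool xy units -4.385 0.022
```

drive_tool:
  motion: "-0.002 0.096 0 0.5 -0.8;-0.002 0.096 0 0.5 -0.8;-0.002 0.096 0 0.5 -0.8"

```text
time_s: 25.85
tcp_pos: [714.5, -21.2, 76.1]
tcp_rot: [-0.002, 0.992, 0.125, -0.001]
force: [-2.1, 8.6, 1.5]
finger_gap: 19.2
grasp_force: 25.4
```

```bash
python3 st.py
```

```text
t 25.85 p [714.5 -21.2  76.1] psi 14.34 phi 16.8 rad 54.94
F tool x,y,z 0.13 -8.88 1.49 q6 1.271 grip 25.4 19.2
F radial 0.51 F tangent cw -8.87
to knob tool xy units -4.375 0.318
```

drive_tool:
  motion: "-0.002 0.096 0 0.5 -0.8;-0.002 0.096 0 0.5 -0.8;-0.002 0.096 0 0.5 -0.8;-0.002 0.096 0 0.5 -0.8"

```text
time_s: 26.18
tcp_pos: [716.4, -29.7, 76.1]
tcp_rot: [-0.002, 0.999, 0.038, -0.001]
force: [-1.7, 16.1, 1.2]
finger_gap: 19.3
grasp_force: 25.7
```

```bash
python3 st.py
```

```text
t 26.18 p [716.4 -29.7  76.1] psi 4.32 phi 7.78 rad 55.0
F tool x,y,z -0.47 -16.18 1.23 q6 1.432 grip 25.7 19.3
F radial 0.51 F tangent cw -16.18
to knob tool xy units -4.303 0.731
```

drive_tool:
  motion: "-0.002 0.096 0 0.5 -0.8;-0.002 0.096 0 0.5 -0.8;-0.002 0.096 0 0.5 -0.8"

```text
time_s: 26.43
tcp_pos: [717.0, -37.2, 76.1]
tcp_rot: [-0.002, 1.0, -0.027, -0.0]
force: [0.8, 10.2, -0.3]
finger_gap: 19.1
grasp_force: 25.3
```

```bash
python3 st.py
```

```text
t 26.43 p [717.  -37.2  76.1] psi 356.85 phi 359.92 rad 55.07
F tool x,y,z 0.25 -10.21 -0.3 q6 1.553 grip 25.3 19.1
F radial 0.79 F tangent cw -10.18
to knob tool xy units -4.211 0.985
```

drive_tool:
  motion: "-0.002 0.096 0 0.5 -0.8;-0.002 0.096 0 0.5 -0.8;-0.002 0.096 0 0.5 -0.8"

```text
time_s: 26.68
tcp_pos: [716.8, -42.8, 76.2]
tcp_rot: [-0.003, 0.996, -0.093, 0.0]
force: [3.4, 22.8, -0.4]
finger_gap: 19.2
grasp_force: 26.1
```

```bash
python3 st.py
```

```text
t 26.68 p [716.8 -42.8  76.2] psi 349.3 phi 354.03 rad 55.16
F tool x,y,z -0.93 -23.06 -0.44 q6 1.674 grip 26.1 19.2
F radial 0.98 F tangent cw -23.06
to knob tool xy units -4.079 1.307
```

drive_tool:
  motion: "-0.002 0.096 0 0.5 -0.8;-0.002 0.096 0 0.5 -0.8;-0.002 0.096 0 0.5 -0.8"

```text
time_s: 26.93
tcp_pos: [715.2, -51.3, 76.2]
tcp_rot: [-0.002, 0.988, -0.157, 0.0]
force: [2.8, 6.2, -1.3]
finger_gap: 19.2
grasp_force: 25.2
```

```bash
python3 st.py
```

```text
t 26.93 p [715.2 -51.3  76.2] psi 341.89 phi 345.12 rad 55.13
F tool x,y,z 0.72 -6.77 -1.34 q6 1.795 grip 25.2 19.2
F radial 1.1 F tangent cw -6.72
to knob tool xy units -3.921 1.482
```

drive_tool:
  motion: "0 0 0 0 -0.8;0 0 0 0 -0.8;0 0 0 0 -0.8"

```text
time_s: 27.18
tcp_pos: [714.9, -52.3, 76.2]
tcp_rot: [-0.001, 0.988, -0.157, 0.0]
force: [2.1, 7.1, -0.8]
finger_gap: 19.2
grasp_force: 25.2
```

```bash
python3 st.py
```

```text
t 27.18 p [714.9 -52.3  76.2] psi 341.97 phi 344.05 rad 55.16
F tool x,y,z -0.19 -7.45 -0.82 q6 1.793 grip 25.2 19.2
F radial 0.08 F tangent cw -7.45
to knob tool xy units -3.926 1.435
```

drive_tool:
  motion: "-0.001 0.058 0 0.3 -0.8;-0.001 0.058 0 0.3 -0.8;-0.001 0.058 0 0.3 -0.8;-0.001 0.058 0 0.3 -0.8;-0.001 0.058 0 0.3 -0.8"

```text
time_s: 27.6
tcp_pos: [713.3, -57.4, 76.3]
tcp_rot: [-0.003, 0.975, -0.222, 0.001]
force: [6.5, 17.3, -3.7]
finger_gap: 19.2
grasp_force: 25.4
```

```bash
python3 st.py
```

```text
t 27.6 p [713.3 -57.4  76.3] psi 334.36 phi 338.39 rad 55.24
F tool x,y,z -1.6 -18.43 -3.66 q6 1.915 grip 25.4 19.2
F radial -0.3 F tangent cw -18.5
to knob tool xy units -3.731 1.726
```

drive_tool:
  motion: "-0.001 0.058 0 0.3 -0.8;-0.001 0.058 0 0.3 -0.8;-0.001 0.058 0 0.3 -0.8;-0.001 0.058 0 0.3 -0.8;-0.001 0.058 0 0.3 -0.8"

```text
time_s: 28.02
tcp_pos: [708.1, -67.2, 76.2]
tcp_rot: [-0.0, 0.959, -0.285, -0.0]
force: [2.1, 2.2, -1.4]
finger_gap: 19.4
grasp_force: 25.3
```

```bash
python3 st.py
```

```text
t 28.02 p [708.1 -67.2  76.2] psi 326.88 phi 326.92 rad 55.1
F tool x,y,z 0.51 -3.0 -1.42 q6 2.037 grip 25.3 19.4
F radial 0.52 F tangent cw -3.0
to knob tool xy units -3.513 1.758
```

drive_tool:
  motion: "0 0 0 0 -0.8;0 0 0 0 -0.8;0 0 0 0 -0.8"

```text
time_s: 28.27
tcp_pos: [708.0, -67.3, 76.2]
tcp_rot: [-0.0, 0.959, -0.284, -0.0]
force: [-0.0, 3.5, -0.3]
finger_gap: 18.9
grasp_force: 25.3
```

```bash
python3 st.py
```

```text
t 28.27 p [708.  -67.3  76.2] psi 327.03 phi 326.78 rad 55.16
F tool x,y,z -1.94 -2.97 -0.35 q6 2.035 grip 25.3 18.9
F radial -1.96 F tangent cw -2.96
to knob tool xy units -3.52 1.744
```

drive_tool:
  motion: "-0.001 0.058 0 0.3 -0.8;-0.001 0.058 0 0.3 -0.8;-0.001 0.058 0 0.3 -0.8;0 0 0 0 -0.8;0 0 0 0 -0.8"

```text
time_s: 28.68
tcp_pos: [707.1, -68.8, 76.3]
tcp_rot: [-0.002, 0.947, -0.322, 0.001]
force: [6.3, 11.6, -4.0]
finger_gap: 19.6
grasp_force: 25.3
```

```bash
python3 st.py
```

```text
t 28.68 p [707.1 -68.8  76.3] psi 322.47 phi 324.93 rad 55.21
F tool x,y,z -2.09 -12.99 -4.01 q6 2.109 grip 25.3 19.6
F radial -1.53 F tangent cw -13.07
to knob tool xy units -3.376 1.947
```

drive_tool:
  motion: "-0.001 0.058 0 0.3 -0.8;-0.001 0.058 0 0.3 -0.8;0 0 0 0 -0.8;0 0 0 0 -0.8"

```text
time_s: 29.02
tcp_pos: [703.5, -73.2, 76.2]
tcp_rot: [0.0, 0.938, -0.346, -0.0]
force: [-5.5, 0.0, 0.6]
finger_gap: 19.0
grasp_force: 25.4
```

```bash
python3 st.py
```

```text
t 29.02 p [703.5 -73.2  76.2] psi 319.55 phi 319.1 rad 55.1
F tool x,y,z -4.2 3.53 0.57 q6 2.156 grip 25.4 19.0
F radial -4.17 F tangent cw 3.57
to knob tool xy units -3.278 1.892
```

Run:
```python
from h import *
for n in("w6","wrist5","top5","side0"):
    c=dict(np.load(f"pics/{n}.npz"));P=cloud(c);X=P[c["z_map"]>0]
    d=X[:,:2]-[661.9,-37.1];rr=np.hypot(*d.T);an=np.degrees(np.arctan2(d[:,1],d[:,0]))%360
    k=(rr<45)&(X[:,2]>20)&(X[:,2]<46);print(n,k.sum(),np.histogram(X[k,2],np.arange(20,48,3))[0])
    for a in range(0,360,15):
        q=k&(abs(an-a)<7.5)
        if q.sum()>3: print(a,q.sum(),rr[q].max().round(1),np.percentile(rr[q],90).round(1),np.median(X[q,2]).round(0),end=" | ")
    print()
```

```text
w6 907 [  0   3   2   4   4 186 635  22  51]
0 31 21.6 20.5 39.0 | 15 78 23.9 22.3 38.0 | 30 101 26.3 24.9 39.0 | 45 143 29.3 27.2 39.0 | 60 147 29.4 28.3 39.0 | 75 111 29.3 28.7 39.0 | 90 77 28.7 27.0 38.0 | 105 61 25.1 23.5 38.0 | 120 16 21.5 20.9 39.0 | 180 90 44.2 43.4 44.0 | 345 27 18.7 17.8 38.0 | 
wrist5 329 [  0   0  12  19  18  47  78  40 115]
120 27 21.8 20.8 37.0 | 135 51 18.6 18.0 38.0 | 150 38 16.3 16.0 37.0 | 165 15 15.6 15.4 38.0 | 180 159 44.6 43.6 44.0 | 195 13 45.0 44.8 44.0 | 240 10 15.0 15.0 38.0 | 255 16 15.0 14.9 38.0 | 
top5 139 [ 7  0  4  1  9 16 55 34 13]
30 9 27.4 26.2 40.0 | 45 11 28.8 27.3 40.0 | 60 14 39.7 28.9 39.0 | 75 15 28.9 27.8 40.0 | 90 14 26.3 26.0 40.0 | 105 12 24.0 23.1 38.0 | 120 10 27.8 20.3 37.0 | 135 4 16.3 16.0 40.0 | 150 5 17.4 16.1 35.0 | 180 27 44.5 42.5 41.0 | 195 11 44.8 44.5 43.0 | 
side0 418 [ 21  25  28  49  44  56 120  29  46]
30 9 23.4 21.9 39.0 | 45 7 23.7 22.7 39.0 | 60 28 28.8 28.4 38.0 | 75 24 30.3 29.8 38.0 | 90 37 29.8 29.5 36.0 | 105 36 28.1 26.2 35.0 | 120 28 26.7 24.0 35.0 | 135 24 21.7 19.9 37.0 | 150 19 19.4 18.5 34.0 | 165 26 28.5 23.6 34.0 | 180 129 45.0 43.0 36.0 | 195 31 44.1 42.0 44.0 | 210 6 41.7 40.7 44.0 |
```

Run:
```python
from h import *
c=r.read_camera("wrist");np.savez("pics/w7.npz",**c);cv2.imwrite("pics/w7.png",cv2.resize(c["color"][:,:,::-1],None,fx=1.5,fy=1.5,interpolation=2))
c=r.read_camera("top");np.savez("pics/t7.npz",**c)
for n in("w6","w7","t7"):
    c=dict(np.load(f"pics/{n}.npz"));P=cloud(c);X=P[c["z_map"]>0]
    d=X[:,:2]-[661.9,-37.1];rr=np.hypot(*d.T);an=np.degrees(np.arctan2(d[:,1],d[:,0]))%360
    k=(rr<36)&(X[:,2]>34)&(X[:,2]<43);print(n,k.sum())
    for a in range(0,360,5):
        q=k&(abs((an-a+180)%360-180)<2.5)
        if q.sum()>3: print(a,q.sum(),rr[q].max().round(1),np.percentile(rr[q],90).round(1),end=" | ")
    print()
    b=X[(np.hypot(*d.T)<25)&(X[:,2]>66)&(X[:,2]<80)]
```

```text
w6 818
0 16 20.5 19.9 | 5 21 21.1 20.4 | 10 25 22.3 21.3 | 15 27 23.0 22.3 | 20 26 23.9 23.1 | 25 28 25.0 24.1 | 30 33 25.6 24.9 | 35 40 26.3 25.2 | 40 44 27.6 26.5 | 45 48 28.1 27.0 | 50 51 29.3 28.0 | 55 49 29.2 28.4 | 60 50 29.4 28.2 | 65 48 29.4 28.3 | 70 46 29.3 28.3 | 75 36 29.3 28.8 | 80 29 29.2 28.6 | 85 24 28.7 27.9 | 90 24 27.4 27.0 | 95 29 26.0 25.2 | 100 25 25.1 24.3 | 105 23 24.2 23.2 | 110 13 22.8 22.2 | 115 10 21.5 21.0 | 120 5 20.4 20.1 | 340 5 16.8 16.7 | 345 9 17.7 17.5 | 350 13 18.7 18.3 | 355 15 19.6 19.0 | 
w7 35
65 4 14.9 14.9 | 180 5 28.4 28.3 | 210 4 15.6 15.3 | 215 4 15.1 15.1 | 220 6 14.7 14.7 | 
t7 54
135 4 21.3 20.5 | 145 5 23.5 22.8 | 150 5 22.8 22.0 | 155 4 24.3 23.6 | 160 4 25.8 25.1 | 165 6 26.8 26.1 | 170 5 26.9 26.3 |
```

View pics/w7.png

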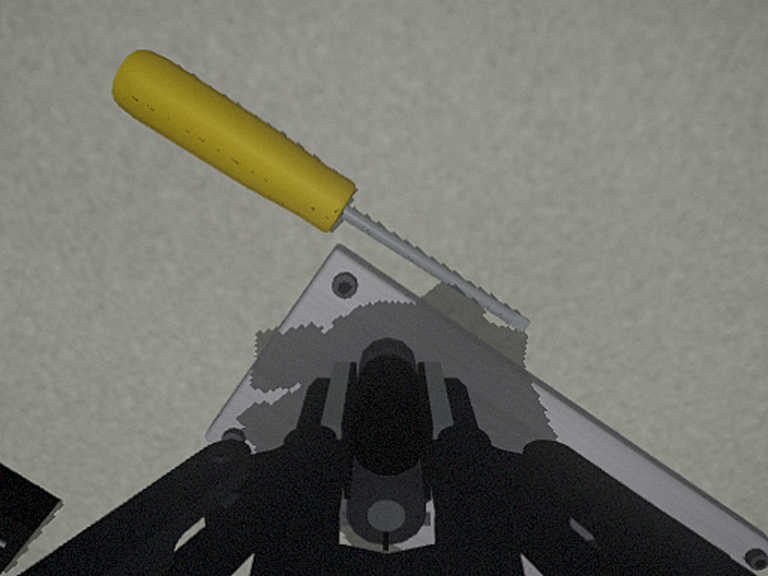

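The picture shows the fingers on the grip at (387,420), the shaft end at (386,516), and the screwdriver untouched. The cam profile puts the dwell at about 218–247° of crank turn, centred near 233°. The crank is at 241°, so I ease it back a few degrees toward the middle.

drive_tool:
  motion: "-0.001 -0.058 0 -0.3 -0.8;-0.001 -0.058 0 -0.3 -0.8;-0.001 -0.058 0 -0.3 -0.8;-0.001 -0.058 0 -0.3 -0.8;0 0 0 0 -0.8;0 0 0 0 -0.8"

```text
time_s: 29.62
tcp_pos: [706.2, -69.9, 76.1]
tcp_rot: [0.001, 0.955, -0.295, -0.001]
force: [-5.7, -4.8, 1.0]
finger_gap: 19.0
grasp_force: 25.7
```

```bash
python3 st.py
```

```text
t 29.62 p [706.2 -69.9  76.1] psi 325.64 phi 323.51 rad 55.12
F tool x,y,z -1.98 7.19 1.04 q6 2.058 grip 25.7 19.0
F radial -1.71 F tangent cw 7.26
to knob tool xy units -3.474 1.703
```

drive_tool:
  motion: "-0.001 0.05 0 0.25 -0.8;-0.001 0.03 0 0.15 -0.8;0 0 0 0 -0.8;0 0 0 0 -0.8;0 0 0 0 -0.8"

```text
time_s: 30.03
tcp_pos: [705.9, -70.4, 76.2]
tcp_rot: [0.0, 0.95, -0.313, -0.0]
force: [-4.1, -2.5, -0.3]
finger_gap: 19.0
grasp_force: 25.5
```

```bash
python3 st.py
```

```text
t 30.03 p [705.9 -70.4  76.2] psi 323.57 phi 322.92 rad 55.15
F tool x,y,z -1.86 4.45 -0.25 q6 2.091 grip 25.5 19.0
F radial -1.81 F tangent cw 4.47
to knob tool xy units -3.411 1.804
```

Now let go gently.

drive_tool:
  motion: "0 0 0 0 -0.5;0 0 0 0 -0.4;0 0 0 0 -0.3;0 0 0 0 -0.2;0 0 0 0 -0.1;0 0 0 0 0;0 0 0 0 0.1;0 0 0 0 0.1"

```text
time_s: 30.7
tcp_pos: [706.3, -70.1, 76.4]
tcp_rot: [-0.0, 0.95, -0.313, 0.0]
force: [-0.2, -0.1, -0.1]
finger_gap: 47.2
grasp_force: 0.0
```

drive_tool:
  motion: "0 0 -0.4 0 0.1;0 0 -0.8 0 0.1;0 0 -1 0 0.1;0 0 -1 0 0.1;0 0 -1 0 0.1;0 0 -0.8 0 0.1;0 0 -0.4 0 0.1;0 0 0 0 0.1;0 0 0 0 0.1"

```text
time_s: 31.45
tcp_pos: [706.2, -70.2, 211.5]
tcp_rot: [-0.0, 0.95, -0.313, 0.0]
force: [0.1, 0.2, -0.2]
finger_gap: 46.9
grasp_force: 0.0
```

```bash
cat > chk.py <<'E'
from h import *
s=r.state();print(s["time_s"],s["tcp_pos"].round(1),s["force"].round(2))
f=np.array([-.970,-.243]);g=np.array([.243,-.970]);C=np.array([588.7,-56.5])
for n in("wrist","top","side"):
    c=r.read_camera(n);np.savez(f"pics/{n}8.npz",**c)
    P=cloud(c);X=P[c["z_map"]>0];m=X[np.hypot(X[:,0]-525,X[:,1]+73)<30]
    for lo,hi in((44,56),(58,70)):
        q=m[(m[:,2]>lo)&(m[:,2]<hi)]
        if len(q)>3:
            o,rad=cv2.minEnclosingCircle(q[:,:2].astype(np.float32));d=np.array(o)-C;print(n,"motor",lo,np.round(o,1),round(rad,1),np.median(q[:,2]).round(1),"along",(d@f).round(1),(d@g).round(1))
    k=X[(np.hypot(X[:,0]-661.9,X[:,1]+37.1)<75)&(X[:,2]>100)&(X[:,2]<113)]
    if len(k)>3:
        o=np.array(cv2.minEnclosingCircle(k[:,:2].astype(np.float32))[0])-[661.9,-37.1];print(n,"knob",len(k),o.round(1),np.hypot(*o).round(1),np.degrees(np.arctan2(o[1],o[0])).round(1)%360)
E
python3 chk.py
```

```text
31.45 [706.2 -70.2 211.5] [ 0.07  0.19 -0.22]
wrist motor 44 [522.9 -83.4] 10.8 50.6 along 70.4 10.1
wrist knob 507 [ 43.8 -33.6] 55.2 322.5
side motor 44 [517.1 -70. ] 16.2 51.2 along 72.8 -4.3
side motor 58 [515.4 -71.1] 2.7 62.1 along 74.6 -3.6
side knob 63 [ 39.7 -30.7] 50.1 322.3
```

```bash
python3 chk.py | grep -E "knob|motor"; python3 -c "
from h import *
c=dict(np.load('pics/side8.npz'));cv2.imwrite('pics/v8.png',cv2.resize(c['color'][120:240,220:400,::-1],None,fx=4,fy=4,interpolation=2))"
```

```text
wrist motor 44 [522.3 -84.1] 11.2 50.7 along 71.2 10.6
wrist knob 525 [ 43.8 -33.5] 55.2 322.6
side motor 44 [517.3 -70.6] 16.5 51.1 along 72.7 -3.6
side motor 58 [514.4 -71.7] 3.1 62.1 along 75.7 -3.3
side knob 65 [ 39.6 -31.7] 50.7 321.4
```

View pics/v8.png

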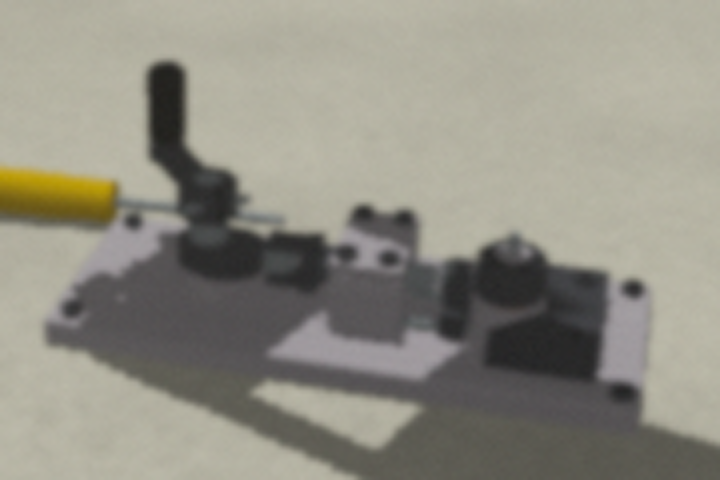

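The side view shows the motor upright in the V at (512,270), with the jaw against it at (455,298). The crank is free and standing still at about 322°, so I'm handing in.

```bash
python3 -c "
from cell import r
print(r.finish_job())"
```

```text
the job is handed in; nothing more can be done
None
```

The job is handed in: the larger motor stands upright in the V-block with the jaw against it, and the crank stayed put in the dwell after I let go; the clamping force was not measured, and one wrong move on the way pushed the grip outward with about 30 N before I reversed it.

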